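# Reload the print-head dock by colour

## Robot

A 6-joint arm with a two-finger parallel gripper is mounted at the origin on the work surface. World frame = base frame: x ahead of the robot, y to its left, z up, the work surface at z = 0. Lengths are in m, angles in rad, forces in N, time in s.
With the tool pointing down it reaches from about 0.375 to 0.975 m from the base axis. Payload 3.8 kg.
Tool frame: the origin (TCP) lies on the centre line of the jaws, within the pads' length; the fingertips stand 17 mm ahead of it and the grasp point (between the pads) lies 2 mm behind it (bot.tip_extent is the distance from the TCP to the fingertips, in m); z points along the fingers, y is the line along which they close (so a half turn about z gives the same grasp; the last joint's range is limited). The gripper opens to 85 mm and grips with 20 to 120 N. Pads are 22 mm wide; open, the fingers measure 114 mm over their backs; the gripper's body (76 mm by 85 mm) begins 54 mm behind the grasp point. The pads swing forward as they close: fully open they stand 13 mm farther back than shut.
Start: joints at [-1.183, 0.264, 1.604, -0, 1.274, -0.037], TCP at [0.278, -0.615, 0.248] pointing down, gripper open.
Joint ranges: [-2.63, 2.63], [-0.94, 2.18], [0.31, 2.57], [-1.31, 4.45], [0, 2.66], [-2.55, 2.55]. Speed limits (rad/s): [2.57, 2.57, 3.14, 3.14, 3.14, 3.14].

## Interface

Orientations are given as a rotation vector (axis times angle).
In Python, from workcell import readout, read_camera, finish_job, bot gives the robot as it stands.
- The arm moves only by the tool jog_arm, never from a script. Its argument "deltas" is one flat list of numbers, 7 for each row, row after row: the shift along the tool's x, y, z in m, then the turn, a rotation vector about the tool's x, y, z in degrees, then the gripper command: -1 is shut, 1 is fully open, values between are in proportion. A call has 1 to 8 rows; each row is the pose to reach, as a shift and turn from the pose commanded when the call began, along the tool's axes at that moment; what a row does not reach only later rows make up. A row lasts 1/10 s, in which the tool goes at most 50 mm and 8.59 degrees, less where a joint would pass 70% of its speed; a pose out of reach is approached as far as the arm can. A call with a gripper value outside its range is refused whole. The fingers move at their own pace and stop on an object; "squeeze" is the grip in N (left out, the last holds). Time passes only in rows, so rows that repeat a pose let the fingers close. It gives the time, the measured TCP pose, the force, the opening and the grip force at its end, in the units of the state.
- readout.read_state(): the state, without advancing time (a new reading comes with each control period).
- read_camera(name): name is "scene" or "top"; returns a dict with "color" (400x640x3 uint8, blue, green, red), "fx", "fy", "cx", "cy" (pixels), "dist" ([k1, k2, p1, p2, k3] as OpenCV has them; the pictures are not rectified), "origin" and "attitude" of the camera in the world. Camera axes: x right, y down, z forward; pixel columns grow to the right and rows downward; lengths in m; the calibration is good to about 2 mm. A picture is of the moment at which its call begins. There is no depth.
- finish_job(): hands the job in; it is judged then, once.
The state is a dict: "time": time; "q": joint angles; "joint_vel": joint speeds; "joint_torque": joint torques, N m; "tool_pos": TCP position; "tcp_rot": TCP orientation; "wrist_force": force on the tool from outside, world axes, zero at the start; "torque": the same for the moment, N m; "width": opening from 0.0 (shut) to 1.0 (fully open); "grip_force": force on a finger pad.
Only numpy, scipy, OpenCV 4.12 (cv2) and the standard library are available. Lean on these libraries where they do the work, as an engineer would, in place of code of your own. Each camera call takes 0.05 s, during which the arm holds its last target. There are 200 camera calls.

## Task

Move the four print heads from the black storage rack into the silver dock, so that each stands upright and fully down in the bay marked by the clip of its own colour. Fill the dock bay by bay in order along the row, starting with the bay next to the black post, and set each head down gently and let it go, without dropping it, before fetching the next. Leave the white printed tower undisturbed.

Things in the scene. Friction and masses are not known exactly. Their poses are not given: they have to be found in the camera images.
- head_red: loose print head: square upright block 32 x 32 x 80 mm, about 140 g, top 29 mm red above silver fins; sides flat from 16 to 80 mm height, grip there. Origin: centre of underside; z up, x across the row. Starts upright in a bay of the fixed black storage rack, turned up to 8 deg from that rack's row; bays 75 mm apart, floor 8 mm, lips 16 mm above the table
- head_yellow: loose print head: square upright block 32 x 32 x 80 mm, about 140 g, top 29 mm yellow above silver fins; sides flat from 16 to 80 mm height, grip there. Origin: centre of underside; z up, x across the row. Starts upright in a bay of the fixed black storage rack, turned up to 8 deg from that rack's row; bays 75 mm apart, floor 8 mm, lips 16 mm above the table
- head_blue: loose print head: square upright block 32 x 32 x 80 mm, about 140 g, top 29 mm blue above silver fins; sides flat from 16 to 80 mm height, grip there. Origin: centre of underside; z up, x across the row. Starts upright in a bay of the fixed black storage rack, turned up to 8 deg from that rack's row; bays 75 mm apart, floor 8 mm, lips 16 mm above the table
- head_green: loose print head: square upright block 32 x 32 x 80 mm, about 140 g, top 29 mm green above silver fins; sides flat from 16 to 80 mm height, grip there. Origin: centre of underside; z up, x across the row. Starts upright in a bay of the fixed black storage rack, turned up to 8 deg from that rack's row; bays 75 mm apart, floor 8 mm, lips 16 mm above the table
- clip_red: fixed red clip on the dock, 20 x 42 x 12 mm (x, y, z), marks the bay for the red head. Origin: centre of underside, 8 mm above the table; axes parallel to the dock's. The centre of its bay lies 42 mm from it along its -x axis (clips stand on the side away from the robot)
- clip_yellow: fixed yellow clip on the dock, 20 x 42 x 12 mm (x, y, z), marks the bay for the yellow head. Origin: centre of underside, 8 mm above the table; axes parallel to the dock's. The centre of its bay lies 42 mm from it along its -x axis (clips stand on the side away from the robot)
- clip_blue: fixed blue clip on the dock, 20 x 42 x 12 mm (x, y, z), marks the bay for the blue head. Origin: centre of underside, 8 mm above the table; axes parallel to the dock's. The centre of its bay lies 42 mm from it along its -x axis (clips stand on the side away from the robot)
- clip_green: fixed green clip on the dock, 20 x 42 x 12 mm (x, y, z), marks the bay for the green head. Origin: centre of underside, 8 mm above the table; axes parallel to the dock's. The centre of its bay lies 42 mm from it along its -x axis (clips stand on the side away from the robot)
- dock: fixed silver dock: four bays in a row along y; x across the row, away from the robot within 15 deg. Origin: on the table, mid-row. Bay centres x = 0, y = +112.5, +37.5, -37.5, -112.5 mm; each 48 x 48 mm inside, floor 8 mm and lip top (4 mm thick) 16 mm above the table. Black post, 22 mm wide, top at 28 mm, at y = +160 mm, next to the +112.5 bay
- tower: loose white printed model tower, 60 x 60 mm foot, 108 mm tall, 110 g, standing beyond the racks; a bystander to be left standing where it is. Origin: centre of its underside

How it is judged:
On the way, in this order (a step that is already met when the one before it is completed fails the run):
1. the first bay, counted from the black post, holds the head of its clip's colour, upright, seated, let go and at rest (((y of clip_red in the frame of dock between 0.0925 and 0.1325 m and x of head_red in the frame of clip_red between -0.053 and -0.031 m and y of head_red in the frame of clip_red between -0.011 and 0.011 m and z of head_red in the frame of dock between 0.004 and 0.012 m and angle between head_red's own z axis and vertical below 0.1 rad and contact force between the fingers and head_red below 0.05 N and linear speed of head_red below 0.02 m/s) or (y of clip_yellow in the frame of dock between 0.0925 and 0.1325 m and x of head_yellow in the frame of clip_yellow between -0.053 and -0.031 m and y of head_yellow in the frame of clip_yellow between -0.011 and 0.011 m and z of head_yellow in the frame of dock between 0.004 and 0.012 m and angle between head_yellow's own z axis and vertical below 0.1 rad and contact force between the fingers and head_yellow below 0.05 N and linear speed of head_yellow below 0.02 m/s) or (y of clip_blue in the frame of dock between 0.0925 and 0.1325 m and x of head_blue in the frame of clip_blue between -0.053 and -0.031 m and y of head_blue in the frame of clip_blue between -0.011 and 0.011 m and z of head_blue in the frame of dock between 0.004 and 0.012 m and angle between head_blue's own z axis and vertical below 0.1 rad and contact force between the fingers and head_blue below 0.05 N and linear speed of head_blue below 0.02 m/s) or (y of clip_green in the frame of dock between 0.0925 and 0.1325 m and x of head_green in the frame of clip_green between -0.053 and -0.031 m and y of head_green in the frame of clip_green between -0.011 and 0.011 m and z of head_green in the frame of dock between 0.004 and 0.012 m and angle between head_green's own z axis and vertical below 0.1 rad and contact force between the fingers and head_green below 0.05 N and linear speed of head_green below 0.02 m/s))), for 0.2 s.
2. the second bay, counted from the black post, holds the head of its clip's colour, upright, seated, let go and at rest (((y of clip_red in the frame of dock between 0.0175 and 0.0575 m and x of head_red in the frame of clip_red between -0.053 and -0.031 m and y of head_red in the frame of clip_red between -0.011 and 0.011 m and z of head_red in the frame of dock between 0.004 and 0.012 m and angle between head_red's own z axis and vertical below 0.1 rad and contact force between the fingers and head_red below 0.05 N and linear speed of head_red below 0.02 m/s) or (y of clip_yellow in the frame of dock between 0.0175 and 0.0575 m and x of head_yellow in the frame of clip_yellow between -0.053 and -0.031 m and y of head_yellow in the frame of clip_yellow between -0.011 and 0.011 m and z of head_yellow in the frame of dock between 0.004 and 0.012 m and angle between head_yellow's own z axis and vertical below 0.1 rad and contact force between the fingers and head_yellow below 0.05 N and linear speed of head_yellow below 0.02 m/s) or (y of clip_blue in the frame of dock between 0.0175 and 0.0575 m and x of head_blue in the frame of clip_blue between -0.053 and -0.031 m and y of head_blue in the frame of clip_blue between -0.011 and 0.011 m and z of head_blue in the frame of dock between 0.004 and 0.012 m and angle between head_blue's own z axis and vertical below 0.1 rad and contact force between the fingers and head_blue below 0.05 N and linear speed of head_blue below 0.02 m/s) or (y of clip_green in the frame of dock between 0.0175 and 0.0575 m and x of head_green in the frame of clip_green between -0.053 and -0.031 m and y of head_green in the frame of clip_green between -0.011 and 0.011 m and z of head_green in the frame of dock between 0.004 and 0.012 m and angle between head_green's own z axis and vertical below 0.1 rad and contact force between the fingers and head_green below 0.05 N and linear speed of head_green below 0.02 m/s))), for 0.2 s.
3. the third bay, counted from the black post, holds the head of its clip's colour, upright, seated, let go and at rest (((y of clip_red in the frame of dock between -0.0575 and -0.0175 m and x of head_red in the frame of clip_red between -0.053 and -0.031 m and y of head_red in the frame of clip_red between -0.011 and 0.011 m and z of head_red in the frame of dock between 0.004 and 0.012 m and angle between head_red's own z axis and vertical below 0.1 rad and contact force between the fingers and head_red below 0.05 N and linear speed of head_red below 0.02 m/s) or (y of clip_yellow in the frame of dock between -0.0575 and -0.0175 m and x of head_yellow in the frame of clip_yellow between -0.053 and -0.031 m and y of head_yellow in the frame of clip_yellow between -0.011 and 0.011 m and z of head_yellow in the frame of dock between 0.004 and 0.012 m and angle between head_yellow's own z axis and vertical below 0.1 rad and contact force between the fingers and head_yellow below 0.05 N and linear speed of head_yellow below 0.02 m/s) or (y of clip_blue in the frame of dock between -0.0575 and -0.0175 m and x of head_blue in the frame of clip_blue between -0.053 and -0.031 m and y of head_blue in the frame of clip_blue between -0.011 and 0.011 m and z of head_blue in the frame of dock between 0.004 and 0.012 m and angle between head_blue's own z axis and vertical below 0.1 rad and contact force between the fingers and head_blue below 0.05 N and linear speed of head_blue below 0.02 m/s) or (y of clip_green in the frame of dock between -0.0575 and -0.0175 m and x of head_green in the frame of clip_green between -0.053 and -0.031 m and y of head_green in the frame of clip_green between -0.011 and 0.011 m and z of head_green in the frame of dock between 0.004 and 0.012 m and angle between head_green's own z axis and vertical below 0.1 rad and contact force between the fingers and head_green below 0.05 N and linear speed of head_green below 0.02 m/s))), for 0.2 s.
4. the fourth bay, counted from the black post, holds the head of its clip's colour, upright, seated, let go and at rest (((y of clip_red in the frame of dock between -0.1325 and -0.0925 m and x of head_red in the frame of clip_red between -0.053 and -0.031 m and y of head_red in the frame of clip_red between -0.011 and 0.011 m and z of head_red in the frame of dock between 0.004 and 0.012 m and angle between head_red's own z axis and vertical below 0.1 rad and contact force between the fingers and head_red below 0.05 N and linear speed of head_red below 0.02 m/s) or (y of clip_yellow in the frame of dock between -0.1325 and -0.0925 m and x of head_yellow in the frame of clip_yellow between -0.053 and -0.031 m and y of head_yellow in the frame of clip_yellow between -0.011 and 0.011 m and z of head_yellow in the frame of dock between 0.004 and 0.012 m and angle between head_yellow's own z axis and vertical below 0.1 rad and contact force between the fingers and head_yellow below 0.05 N and linear speed of head_yellow below 0.02 m/s) or (y of clip_blue in the frame of dock between -0.1325 and -0.0925 m and x of head_blue in the frame of clip_blue between -0.053 and -0.031 m and y of head_blue in the frame of clip_blue between -0.011 and 0.011 m and z of head_blue in the frame of dock between 0.004 and 0.012 m and angle between head_blue's own z axis and vertical below 0.1 rad and contact force between the fingers and head_blue below 0.05 N and linear speed of head_blue below 0.02 m/s) or (y of clip_green in the frame of dock between -0.1325 and -0.0925 m and x of head_green in the frame of clip_green between -0.053 and -0.031 m and y of head_green in the frame of clip_green between -0.011 and 0.011 m and z of head_green in the frame of dock between 0.004 and 0.012 m and angle between head_green's own z axis and vertical below 0.1 rad and contact force between the fingers and head_green below 0.05 N and linear speed of head_green below 0.02 m/s))), for 0.2 s.
At the end, for the whole second after the job is handed in: All four heads stand in the dock bay of their own clip's colour: within 11 mm of the bay's centre along and across the row, underside within 4 mm of the bay floor's height, tilted less than 0.1 rad, released and at rest (below 0.02 m/s) (x of head_red in the frame of clip_red between -0.053 and -0.031 m and y of head_red in the frame of clip_red between -0.011 and 0.011 m and z of head_red in the frame of dock between 0.004 and 0.012 m and angle between each of head_red, head_yellow, head_blue, head_green's own z axis and vertical below 0.1 rad and contact force between the fingers and head_red below 0.05 N and linear speed of each of head_red, head_yellow, head_blue, head_green below 0.02 m/s and x of head_yellow in the frame of clip_yellow between -0.053 and -0.031 m and y of head_yellow in the frame of clip_yellow between -0.011 and 0.011 m and z of head_yellow in the frame of dock between 0.004 and 0.012 m and contact force between the fingers and head_yellow below 0.05 N and x of head_blue in the frame of clip_blue between -0.053 and -0.031 m and y of head_blue in the frame of clip_blue between -0.011 and 0.011 m and z of head_blue in the frame of dock between 0.004 and 0.012 m and contact force between the fingers and head_blue below 0.05 N and x of head_green in the frame of clip_green between -0.053 and -0.031 m and y of head_green in the frame of clip_green between -0.011 and 0.011 m and z of head_green in the frame of dock between 0.004 and 0.012 m and contact force between the fingers and head_green below 0.05 N); the robot touches nothing.
It fails at once if the red head is dropped: it falls freely faster than 0.6 m/s (a fall of about 20 mm) (contact force between the fingers and head_red below 0.05 N and linear speed of head_red above 0.6 m/s).
It fails at once if the yellow head is dropped: it falls freely faster than 0.6 m/s (a fall of about 20 mm) (contact force between the fingers and head_yellow below 0.05 N and linear speed of head_yellow above 0.6 m/s).
It fails at once if the blue head is dropped: it falls freely faster than 0.6 m/s (a fall of about 20 mm) (contact force between the fingers and head_blue below 0.05 N and linear speed of head_blue above 0.6 m/s).
It fails at once if the green head is dropped: it falls freely faster than 0.6 m/s (a fall of about 20 mm) (contact force between the fingers and head_green below 0.05 N and linear speed of head_green above 0.6 m/s).
It fails at once if the white tower is pushed over 20 mm or tipped (distance of tower from where it was at the start of the episode above 0.02 m or angle between tower's own z axis and vertical above 0.3 rad).
It also fails if it takes over 99 s, if anything falls off the work surface, if the arm or the gripper's body presses on something with over 40 N, if the wrist force passes 120 N, or if a joint passes its speed limit or range.

## Working session

There is one attempt and no reset: what is moved stays moved. The work goes in short steps, Python scripts to look and compute and a tool call to move; the robot and the scene stay as the last step left them, time stands still between calls to the robot, and variables do not carry over. Pictures are saved under pics/ and viewed, at most 14 in all, crops included, and the job is handed in when it is done.

Besides the shell and the picture viewer there is one more tool, called after ">>>" by a JSON object that holds its "op" and its "data", one argument or row to a line. jog_arm: Moves the arm, as the interface text tells. Its arguments: {"type":"object","properties":{"deltas":{"type":"array"},"squeeze":{"type":"number"}},"required":["deltas"]}

```bash
mkdir -p pics; python3 - <<'E'
from workcell import readout, read_camera
import cv2,numpy as np
s=readout.read_state();print(s)
for n in("scene","top"):
    d=read_camera(n);cv2.imwrite(f"pics/{n}0.png",d["color"])
    print({k:v for k,v in d.items() if k!="color"})
E
```

```text
{'time': 0.0, 'q': array([-1.18293577e+00,  2.64771488e-01,  1.60537369e+00, -2.67672952e-05,
        1.27372525e+00, -3.69184869e-02]), 'joint_vel': array([ 7.70156975e-04, -6.05994481e-05, -1.76817951e-03, -2.65128202e-04,
       -3.57781177e-04, -1.34943163e-03]), 'joint_torque': array([-3.25934971e-04, -5.15117848e+01, -3.67313004e+01,  1.39477311e-04,
        1.28871770e-02,  2.37528525e-05]), 'tool_pos': array([ 0.27789436, -0.61437215,  0.24694982]), 'tcp_rot': array([-3.06881038e+00, -6.61776416e-01,  6.63703538e-04]), 'wrist_force': array([-0.82822821, -0.51126094,  0.20938289]), 'torque': array([-0.00093784, -0.05527767, -0.04055672]), 'grip_force': 0.0, 'width': 1.0004992552913161}
{'fx': 362.1594231376105, 'fy': 362.1594231376105, 'cx': 319.4679436369453, 'cy': 199.78052842221152, 'dist': array([-0.04813785,  0.        ,  0.        ,  0.        ,  0.        ]), 'origin': array([0.90489136, 0.54201528, 0.49610139]), 'attitude': array([-0.64651028, -2.52376594,  1.31605115])}
{'fx': 432.1796009207572, 'fy': 432.1796009207572, 'cx': 329.05114030175883, 'cy': 203.88920310793776, 'dist': array([-0.04572905,  0.        ,  0.        ,  0.        ,  0.        ]), 'origin': array([ 4.22084379e-01, -1.03727774e-03,  1.10336425e+00]), 'attitude': array([-2.13317797,  2.08820287, -0.21479879])}
```

View pics/scene0.png

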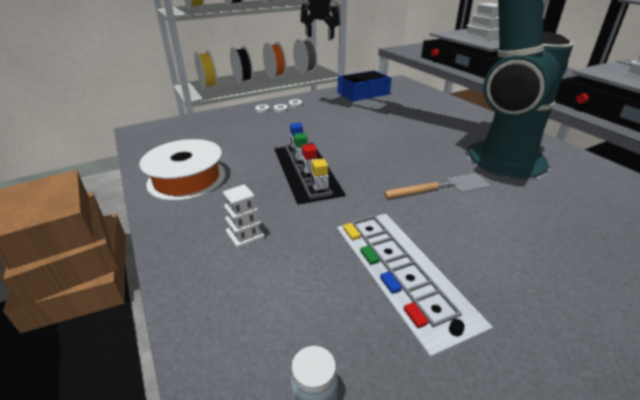

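View pics/top0.png

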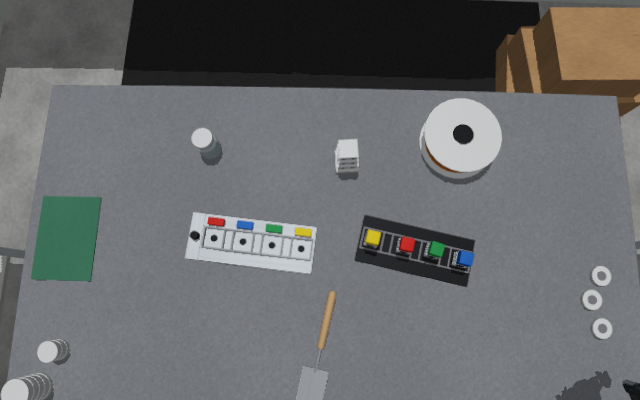

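The scene view shows the dock with clips red (416,315), blue, green and yellow (352,231), and the post at (456,328). In the top view the dock runs from its post (195,236) through red, blue, green and yellow. The rack holds yellow (373,238), red, green and blue (465,258), and the tower is at (347,156).

```bash
cat >h.py <<'E'
import cv2,numpy as np
from scipy.spatial.transform import Rotation as R
from workcell import readout, read_camera
def cam(n):
    d=read_camera(n);d["K"]=np.array([[d["fx"],0,d["cx"]],[0,d["fy"],d["cy"]],[0,0,1]]);d["R"]=R.from_rotvec(d["attitude"]).as_matrix();return d
def ray(d,uv):
    p=cv2.undistortPoints(np.array(uv,float).reshape(-1,1,2),d["K"],d["dist"])[:,0]
    return np.c_[p,np.ones(len(p))]@d["R"].T
def plane(d,uv,z):
    r=ray(d,uv);return d["origin"]+r*((z-d["origin"][2])/r[:,2])[:,None]
def tri(d1,u1,d2,u2):
    a,b=ray(d1,[u1])[0],ray(d2,[u2])[0]
    t=np.linalg.lstsq(np.c_[a,-b],d2["origin"]-d1["origin"],rcond=None)[0]
    p,q=d1["origin"]+a*t[0],d2["origin"]+b*t[1];return (p+q)/2,np.linalg.norm(p-q)
def proj(d,P):
    r=d["R"].T;return cv2.projectPoints(np.array(P,float).reshape(-1,1,3),cv2.Rodrigues(r)[0],-r@d["origin"],d["K"],d["dist"])[0][:,0]
HUE={"red":(0,8),"yellow":(20,35),"green":(50,85),"blue":(105,130)}
def blobs(d,c,amin=25):
    h=cv2.cvtColor(d["color"],cv2.COLOR_BGR2HSV);lo,hi=HUE[c]
    m=((h[...,0]>=lo)&(h[...,0]<=hi)|((c=="red")&(h[...,0]>172)))&(h[...,1]>130)&(h[...,2]>50)
    n,l,st,ce=cv2.connectedComponentsWithStats(m.astype(np.uint8))
    return [(tuple(ce[i].round(1)),int(st[i,4]),l==i,h[...,2]) for i in range(1,n) if st[i,4]>=amin]
E
python3 - <<'E'
from h import *
D={n:cam(n) for n in("top","scene")}
for n,d in D.items():
  for c in HUE:
    print(n,c,[(b[0],b[1],np.percentile(b[3][b[2]],[5,25,50,75,95])) for b in blobs(d,c)])
t=D["top"]["color"][205:295,340:490];s=D["scene"]["color"][110:210,260:360]
cv2.imwrite("pics/c1.png",cv2.resize(t,None,fx=5,fy=5,interpolation=cv2.INTER_NEAREST))
cv2.imwrite("pics/c2.png",cv2.resize(s,None,fx=6,fy=6,interpolation=cv2.INTER_NEAREST)[:600])
E
```

```text
top red [((np.float64(215.5), np.float64(221.3)), 115, array([140.4, 186. , 189. , 189. , 191. ])), ((np.float64(406.9), np.float64(244.1)), 205, array([ 97.4, 159. , 187. , 190. , 191. ]))]
top yellow [((np.float64(302.7), np.float64(231.9)), 116, array([161.5 , 202.75, 207.  , 207.  , 207.  ])), ((np.float64(372.9), np.float64(237.4)), 196, array([107.5, 178. , 205. , 206. , 207. ]))]
top green [((np.float64(273.6), np.float64(228.4)), 108, array([110.35, 141.  , 142.  , 143.  , 144.65])), ((np.float64(436.2), np.float64(248.8)), 206, array([ 64. , 114.5, 136.5, 138. , 140. ]))]
top blue [((np.float64(244.6), np.float64(224.8)), 116, array([138.75, 180.  , 182.  , 183.  , 184.  ])), ((np.float64(464.8), np.float64(258.1)), 220, array([ 83.  , 143.75, 176.  , 178.  , 180.  ]))]
scene red [((np.float64(434.7), np.float64(51.6)), 54, array([ 54.65,  67.25,  92.5 , 108.25, 136.75])), ((np.float64(582.0), np.float64(97.8)), 108, array([ 56.35,  77.75,  99.  , 105.25, 148.  ])), ((np.float64(309.6), np.float64(151.1)), 197, array([ 89.8, 110. , 121. , 167. , 191. ])), ((np.float64(415.9)
[... 209 characters left out ...]
0)), 289, array([ 93., 113., 122., 126., 128.])), ((np.float64(319.8), np.float64(166.6)), 236, array([106.75, 134.  , 148.  , 208.  , 224.  ])), ((np.float64(351.6), np.float64(230.6)), 154, array([148.65, 188.  , 213.  , 223.  , 224.  ]))]
scene green [((np.float64(299.8), np.float64(138.7)), 127, array([ 72. ,  75. ,  94. , 119.5, 126.7])), ((np.float64(369.8), np.float64(254.5)), 167, array([ 84., 110., 124., 127., 128.]))]
scene blue [((np.float64(363.4), np.float64(87.9)), 963, array([ 73.,  85.,  94.,  97., 101.])), ((np.float64(295.8), np.float64(127.6)), 114, array([101., 106., 134., 165., 177.])), ((np.float64(390.8), np.float64(281.8)), 245, array([118., 147., 173., 178., 179.]))]
```

View pics/c1.png

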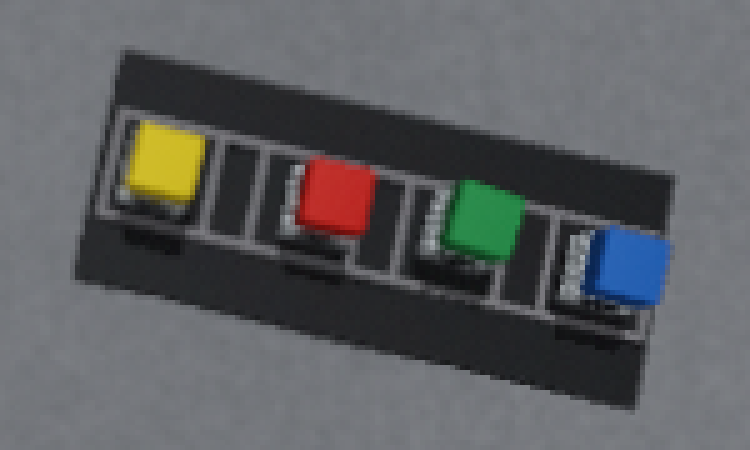

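View pics/c2.png

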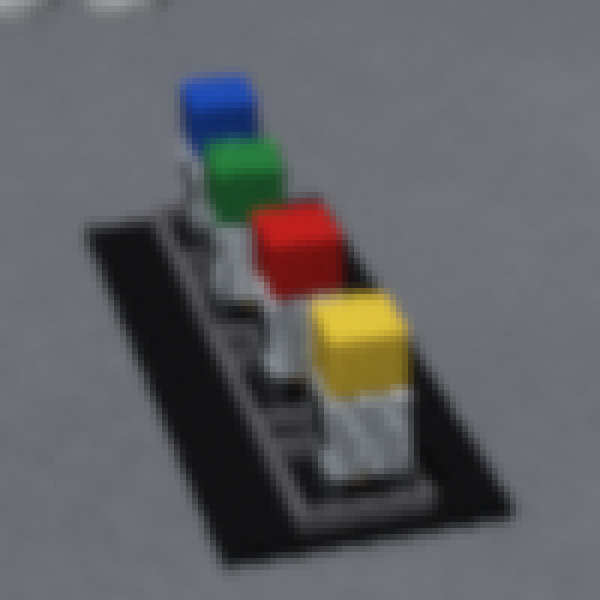

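The crops show the bright top faces clearly: in the top crop, yellow (168,160), red (338,196), green (483,219) and blue (631,265). In the scene crop each top face is brighter than its sides. I'll triangulate the top-face centroids.

```bash
cat >>h.py <<'E'
def topface(d,b):
    v=b[3][b[2]];thr=0.86*np.percentile(v,93)
    m=(b[2]&(b[3]>=thr)).astype(np.uint8)
    n,l,st,ce=cv2.connectedComponentsWithStats(m);i=1+st[1:,4].argmax()
    return ce[i],(l==i).astype(np.uint8)
def yaw(d,m,z):
    pts=plane(d,np.argwhere(cv2.resize(m,None,fx=1,fy=1))[:,::-1],z)[:,:2]
    (c,wh,a)=cv2.minAreaRect((pts*1000).astype(np.float32));a=(a+45)%90-45;return np.round(wh,1),round(a,1)
E
cat >m.py <<'E'
from h import *
T,S=cam("top"),cam("scene")
box={"head":lambda p:p[0]>340,"clip":lambda p:p[0]<340}
for k in("clip","head"):
  P=[]
  for c in("red","blue","green","yellow"):
    bt=[b for b in blobs(T,c) if (b[0][0]>340)==(k=="head") and 180<b[0][0]<500]
    bs=[b for b in blobs(S,c) if b[0][1]>110 and (b[0][1]>210)==(k=="clip") and b[0][0]<500]
    ut,mt=topface(T,bt[0]);us,ms=topface(S,bs[0])
    p,e=tri(T,ut,S,us);z=.088 if k=="head" else .02
    print(k,c,"tri",p.round(4),"err",e.round(4),"| plane top",plane(T,[ut],z)[0][:2].round(4),"scene",plane(S,[us],z)[0][:2].round(4),"yaw",yaw(T,mt,z),mt.sum(),ms.sum())
E
python3 m.py
```

```text
clip red tri [0.5991 0.2944 0.0204] err 0.0008 | plane top [0.5989 0.2948] scene [0.5991 0.2939] yaw (array([40.1, 16. ]), -6.8) 99 222
clip blue tri [0.5917 0.2193 0.0204] err 0.0006 | plane top [0.5915 0.2195] scene [0.5917 0.2188] yaw (array([39.2, 16.2]), -5.9) 100 169
clip green tri [0.5839 0.1449 0.0204] err 0.0002 | plane top [0.5838 0.145 ] scene [0.5837 0.1445] yaw (array([15.4, 38.2]), 1.2) 95 123
clip yellow tri [0.5769 0.0703 0.0208] err 0.0014 | plane top [0.5764 0.0707] scene [0.5768 0.069 ] yaw (array([39.4, 16.4]), -5.9) 104 104
head red tri [ 0.5437 -0.1813  0.0886] err 0.0006 | plane top [ 0.5436 -0.1812] scene [ 0.5434 -0.1826] yaw (array([28.2, 29.3]), -11.9) 149 57
head blue tri [ 0.5133 -0.3202  0.0897] err 0.0014 | plane top [ 0.5129 -0.3204] scene [ 0.5121 -0.3245] yaw (array([29.9, 28.8]), -13.1) 158 46
head green tri [ 0.5336 -0.2513  0.0895] err 0.0013 | plane top [ 0.5332 -0.2513] scene [ 0.5327 -0.2548] yaw (array([28.6, 28.8]), -17.5) 150 45
head yellow tri [ 0.5587 -0.1003  0.0888] err 0.0015 | plane top [ 0.5582 -0.0999] scene [ 0.5586 -0.1022] yaw (array([28.4, 28.4]), -13.0) 146 77
```

```bash
cat >>h.py <<'E'
def go(x,y,z,a):
    """shift (mm) and turn (deg) in tool axes to TCP x,y,z, tool down, tool y at heading a deg (mod 180)"""
    s=readout.read_state();R0=R.from_rotvec(s["tcp_rot"])
    best=None
    for k in(a,a+180):
        c,n=np.cos(np.radians(k)),np.sin(np.radians(k))
        G=R.from_matrix(np.array([[-n,c,0],[c,n,0],[0,0,-1]]).T)
        w=(R0.inv()*G).as_rotvec(degrees=True)
        if best is None or np.linalg.norm(w)<np.linalg.norm(best):best=w
    d=R0.inv().apply(np.array([x,y,z])-s["tool_pos"])
    print("mm",(d*1000).round(1),"deg",best.round(2),"| t",round(s["time"],2),"q",s["q"].round(2),"w",round(s["width"],3),"grip",round(s["grip_force"],1),"F",s["wrist_force"].round(1))
E
python3 - <<'E'
from h import *
T=cam("top")
for c in HUE:
  b=[b for b in blobs(T,c) if b[0][0]>340][0]
  u=int(b[0][0])-15;v=int(b[0][1])-15
  g=cv2.resize(T["color"][v:v+30,u:u+30],None,fx=10,fy=10,interpolation=cv2.INTER_CUBIC)
  val=g.max(2).astype(float);sat=1-g.min(2)/np.maximum(val,1)
  m=(val>.86*np.percentile(b[3][b[2]],93))&(sat>.5)
  m=cv2.morphologyEx(m.astype(np.uint8),cv2.MORPH_OPEN,np.ones((25,25)))
  C=max(cv2.findContours(m,0,2)[0],key=cv2.contourArea)[:,0]
  p=plane(T,(C+.5)/10-.5+[u,v],.088)[:,:2]*1000
  q=cv2.minAreaRect(p.astype(np.float32));print(c,np.round(q[0],1),np.round(q[1],1),round((q[2]+45)%90-45,1))
print("tower",plane(T,[[347,150]],.108)[0])
go(.544,-.181,.17,-12)
E
```

```text
red [ 543.6 -181.1] [29.1 29.5] -11.1
yellow [ 558.2 -100.1] [29.8 29.3] -13.0
green [ 533.4 -251.4] [29.4 29.2] -17.3
blue [ 512.9 -320.4] [30.  29.7] -13.7
tower [ 0.76475099 -0.03544549  0.108     ]
mm [ 421.  -285.7   78.1] deg [-3.000e-02 -2.000e-02 -5.366e+01] | t 0.35 q [-1.18  0.26  1.6   0.    1.27 -0.04] w 1.0 grip 0.0 F [-0.3 -0.3 -0.3]
```

>>> {"op": "jog_arm", "data": {
  "deltas": [0.03,-0.02,0,0,0,-4,1,0.07,-0.045,0,0,0,-10,1,0.11,-0.075,0,0,0,-17,1,0.15,-0.1,0,0,0,-24,1,0.19,-0.13,0.01,0,0,-31,1,0.23,-0.155,0.02,0,0,-38,1,0.27,-0.183,0.03,0,0,-45,1,0.3,-0.204,0.04,0,0,-52,1],
  "squeeze": 50
}}

```text
time: 1.15
tool_pos: [0.4685, -0.303, 0.2082]
tcp_rot: [2.464, 1.949, 0.001]
wrist_force: [0.6, 0.2, -0.7]
width: 0.998
grip_force: 0.0
```

```bash
python3 -c "
from h import *
go(.5437,-.1812,.13,-11.5)"
```

```text
mm [135.8  45.   78.3] deg [ 0.04 -0.02 -1.81] | t 1.15 q [-0.62  0.07  1.9   0.    1.17 -0.39] w 0.998 grip 0.0 F [ 0.6  0.2 -0.7]
```

>>> {"op": "jog_arm", "data": {
  "deltas": [0.04,0.013,0,0,0,-1,1,0.08,0.027,0,0,0,-1.8,1,0.115,0.038,0,0,0,-1.8,1,0.136,0.045,0.01,0,0,-1.8,1,0.136,0.045,0.04,0,0,-1.8,1,0.136,0.045,0.07,0,0,-1.8,1,0.136,0.045,0.078,0,0,-1.8,1,0.136,0.045,0.078,0,0,-1.8,1]
}}

```text
time: 1.95
tool_pos: [0.542, -0.1835, 0.1287]
tcp_rot: [-2.437, -1.978, 0.003]
wrist_force: [-0.1, -0.7, 0.1]
width: 1.0
grip_force: 0.0
```

```bash
python3 -c "
from h import *
go(.5437,-.1812,.06,-11.5)"
```

```text
mm [ 2.5  1.5 68.7] deg [-0.21 -0.04 -0.36] | t 1.95 q [-0.37  0.18  1.94 -0.    1.03 -0.16] w 1.0 grip 0.0 F [-0.1 -0.7  0.1]
```

>>> {"op": "jog_arm", "data": {
  "deltas": [0.002,0.001,0.02,0,0,0,1,0.002,0.001,0.045,0,0,0,1,0.002,0.001,0.062,0,0,0,1,0.002,0.001,0.069,0,0,0,1,0.002,0.001,0.069,0,0,0,0,0.002,0.001,0.069,0,0,0,-0.3,0.002,0.001,0.069,0,0,0,-0.6,0.002,0.001,0.069,0,0,0,-1]
}}

```text
time: 2.75
tool_pos: [0.5456, -0.1826, 0.0627]
tcp_rot: [2.438, 1.979, 0.002]
wrist_force: [-1.1, -0.2, 3.0]
width: 0.371
grip_force: 55.3
```

>>> {"op": "jog_arm", "data": {
  "deltas": [0,0,0,0,0,0,-1,0,0,0,0,0,0,-1,0,0,0,0,0,0,-1,0,0,0,0,0,0,-1]
}}

```text
time: 3.15
tool_pos: [0.5455, -0.1826, 0.0626]
tcp_rot: [2.438, 1.979, 0.001]
wrist_force: [-0.7, 0.1, 5.9]
width: 0.368
grip_force: 55.5
```

>>> {"op": "jog_arm", "data": {
  "deltas": [0,0,-0.01,0,0,0,-1,0,0,-0.03,0,0,0,-1,0,0,-0.06,0,0,0,-1,0,0,-0.09,0,0,0,-1,0,0,-0.115,0,0,0,-1,0,0,-0.12,0,0,0,-1,0,0,-0.12,0,0,0,-1]
}}

```text
time: 3.85
tool_pos: [0.5452, -0.1824, 0.1822]
tcp_rot: [2.438, 1.979, 0.002]
wrist_force: [-0.4, 0.4, -1.3]
width: 0.365
grip_force: 54.8
```

```bash
python3 -c "
from h import *
go(.558,.2985,.18,-5.7)
cv2.imwrite('pics/s2.png',cam('scene')['color'])"
```

```text
mm [473.2 -86.3   1.9] deg [ 0.12  0.02 -6.16] | t 3.85 q [-0.37  0.13  1.89  0.    1.12 -0.16] w 0.365 grip 54.8 F [-0.4  0.4 -1.3]
```

View pics/s2.png

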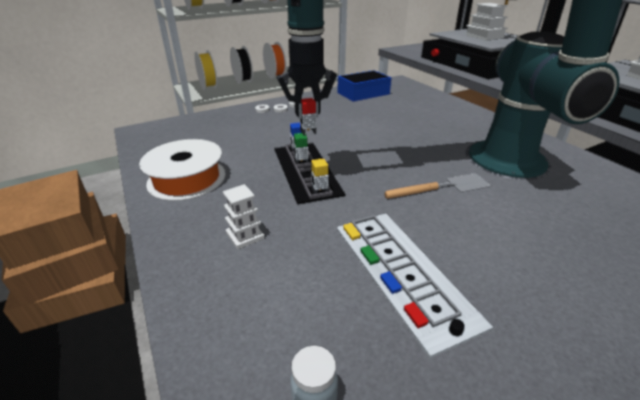

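Red is held upright at (308,107), and the other three heads are still in the rack. Next I carry it to the dock.

>>> {"op": "jog_arm", "data": {
  "deltas": [0.02,-0.004,0,0,0,0,-1,0.06,-0.011,0,0,0,-1,-1,0.105,-0.019,0,0,0,-2,-1,0.15,-0.027,0,0,0,-3,-1,0.195,-0.036,0,0,0,-4,-1,0.24,-0.044,0,0,0,-5,-1,0.285,-0.052,0,0,0,-6,-1,0.33,-0.06,0,0,0,-6,-1]
}}

```text
time: 4.7
tool_pos: [0.5519, 0.1545, 0.1785]
tcp_rot: [-2.33, -2.104, 0.006]
wrist_force: [0.6, 0.1, -3.0]
width: 0.366
grip_force: 54.8
```

```bash
python3 -c "
from h import *
go(.558,.2985,.12,-5.7)"
```

```text
mm [143.9  -8.3  58.4] deg [-0.23  0.08 -0.14] | t 4.7 q [ 0.23  0.13  1.9  -0.    1.12  0.33] w 0.366 grip 54.8 F [ 0.6  0.1 -3. ]
```

>>> {"op": "jog_arm", "data": {
  "deltas": [0.04,-0.002,0,0,0,0,-1,0.08,-0.005,0,0,0,0,-1,0.115,-0.007,0,0,0,0,-1,0.138,-0.008,0.01,0,0,0,-1,0.141,-0.008,0.03,0,0,0,-1,0.141,-0.008,0.05,0,0,0,-1,0.141,-0.008,0.058,0,0,0,-1,0.141,-0.008,0.058,0,0,0,-1]
}}

```text
time: 5.5
tool_pos: [0.5578, 0.2929, 0.1194]
tcp_rot: [-2.331, -2.104, 0.011]
wrist_force: [0.5, 0.7, -1.5]
width: 0.368
grip_force: 54.7
```

```bash
python3 -c "
from h import *
go(.558,.2985,.075,-5.7)"
```

```text
mm [ 5.7 -0.1 44.4] deg [-0.35  0.21 -0.16] | t 5.5 q [0.44 0.29 1.82 0.   1.04 0.55] w 0.368 grip 54.7 F [ 0.5  0.7 -1.5]
```

>>> {"op": "jog_arm", "data": {
  "deltas": [0.003,0,0,0.3,0,0,-1,0.0055,0,0.01,0.3,0,0,-1,0.0055,0,0.025,0.3,0,0,-1,0.0055,0,0.038,0.3,0,0,-1,0.0055,0,0.044,0.3,0,0,-1,0.0055,0,0.044,0.3,0,0,-1,0.0055,0,0.044,0.3,0,0,-1]
}}

```text
time: 6.2
tool_pos: [0.5607, 0.2995, 0.079]
tcp_rot: [-2.329, -2.102, 0.006]
wrist_force: [0.6, 0.8, -2.4]
width: 0.366
grip_force: 54.7
```

```bash
python3 -c "
from h import *
go(.558,.2985,.063,-5.7)
d=cam('scene');cv2.imwrite('pics/s3.png',cv2.resize(d['color'][210:370,330:530],None,fx=3.5,fy=3.5,interpolation=2))"
```

```text
mm [-1.3 -2.5 16. ] deg [-0.33  0.01 -0.17] | t 6.2 q [0.45 0.34 1.83 0.   0.97 0.55] w 0.366 grip 54.7 F [ 0.6  0.8 -2.4]
```

View pics/s3.png

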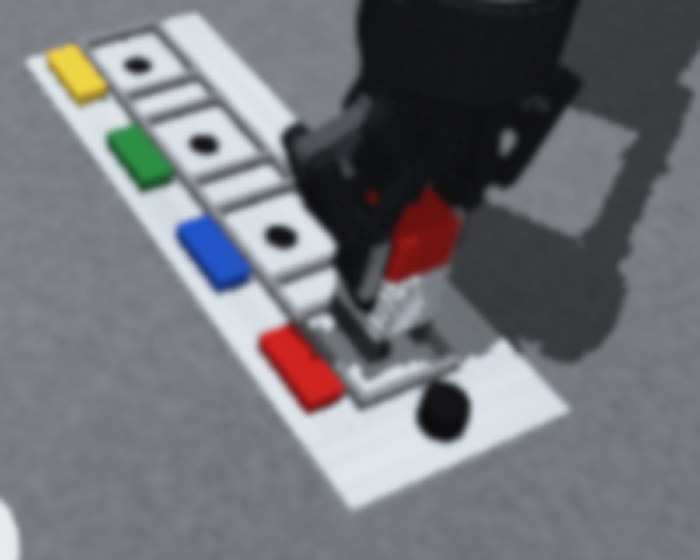

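Red hangs over its bay next to the post at about (395,300) in the crop, and looks centred. I'll lower the last 16 mm gently.

>>> {"op": "jog_arm", "data": {
  "deltas": [-0.001,-0.002,0.004,0,0,0,-1,-0.001,-0.002,0.008,0,0,0,-1,-0.001,-0.002,0.012,0,0,0,-1,-0.001,-0.002,0.014,0,0,0,-1,-0.001,-0.002,0.016,0,0,0,-1,-0.001,-0.002,0.016,0,0,0,-1,-0.001,-0.002,0.016,0,0,0,-1]
}}

```text
time: 6.95
tool_pos: [0.5587, 0.2989, 0.0633]
tcp_rot: [-2.329, -2.102, 0.005]
wrist_force: [0.6, 0.3, -2.4]
width: 0.364
grip_force: 54.7
```

>>> {"op": "jog_arm", "data": {
  "deltas": [0,0,0.0005,0,0,0,-1,0,0,0.001,0,0,0,-1,0,0,0.001,0,0,0,-1,0,0,0.001,0,0,0,-1]
}}

```text
time: 7.35
tool_pos: [0.5588, 0.2989, 0.0627]
tcp_rot: [-2.329, -2.102, 0.005]
wrist_force: [-1.8, 0.3, 2.6]
width: 0.37
grip_force: 55.0
```

>>> {"op": "jog_arm", "data": {
  "deltas": [0,0,0,0,0,0,-0.2,0,0,0,0,0,0,0.1,0,0,0,0,0,0,0.5,0,0,0,0,0,0,1,0,0,0,0,0,0,1,0,0,-0.03,0,0,0,1,0,0,-0.07,0,0,0,1,0,0,-0.1,0,0,0,1]
}}

```text
time: 8.15
tool_pos: [0.5596, 0.299, 0.1642]
tcp_rot: [-2.329, -2.103, 0.004]
wrist_force: [1.1, -0.3, -0.1]
width: 1.001
grip_force: 0.0
```

```bash
cat >>h.py <<'E'
def check(c):
    T,S=cam("top"),cam("scene")
    for n,d in(("top",T),("scene",S)):
        for b in blobs(d,c):
            if n=="top" and 180<b[0][0]<500 or n=="scene" and b[0][1]>110 and b[0][0]<500: print(n,b[0],b[1],"topface z.088",plane(d,[topface(d,b)[0]],.088)[0][:2].round(4))
    return T,S
E
python3 -c "
from h import *
go(.5145,-.3215,.2,-13.5)
T,S=check('red');cv2.imwrite('pics/s4.png',cv2.resize(S['color'][210:370,330:530],None,fx=3.5,fy=3.5,interpolation=2))"
```

```text
mm [-621.8   18.4  -36.3] deg [-0.24 -0.02  7.64] | t 8.15 q [0.45 0.25 1.78 0.   1.11 0.55] w 1.001 grip 0.0 F [ 1.1 -0.3 -0.1]
top (np.float64(215.5), np.float64(221.3)) 115 topface z.088 [0.5878 0.2762]
top (np.float64(205.9), np.float64(233.8)) 203 topface z.088 [0.5594 0.3102]
scene (np.float64(444.3), np.float64(281.4)) 602 topface z.088 [0.5603 0.309 ]
scene (np.float64(415.9), np.float64(314.3)) 318 topface z.088 [0.6428 0.3293]
```

View pics/s4.png

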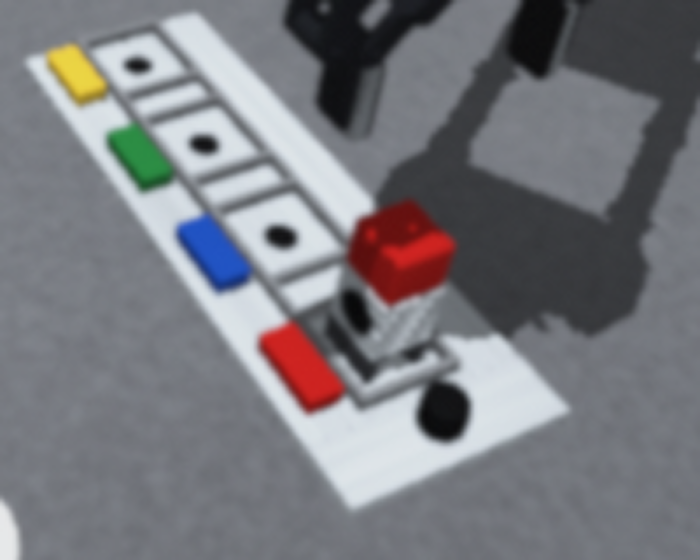

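Red stands upright inside the lips of the bay by the post, with its head at about (400,280) in the crop. Its top is partly in shadow, so I'll re-check once the arm is away. Now to blue.

>>> {"op": "jog_arm", "data": {
  "deltas": [-0.03,0.001,-0.01,0,0,1,1,-0.075,0.002,-0.02,0,0,2,1,-0.122,0.003,-0.03,0,0,3,1,-0.17,0.005,-0.036,0,0,4,1,-0.218,0.006,-0.036,0,0,5,1,-0.266,0.008,-0.036,0,0,6,1,-0.314,0.009,-0.036,0,0,7,1,-0.36,0.011,-0.036,0,0,7.6,1]
}}

```text
time: 9.05
tool_pos: [0.5325, -0.0623, 0.1974]
tcp_rot: [-2.464, -1.942, 0.007]
wrist_force: [0.5, 0.2, -0.1]
width: 0.999
grip_force: 0.0
```

```bash
python3 -c "
from h import *
go(.5145,-.3205,.15,-13.5);check('red')"
```

```text
mm [-255.2   43.1   47.4] deg [-0.35  0.05  0.  ] | t 9.05 q [-0.16  0.04  1.95 -0.    1.15  0.07] w 0.999 grip 0.0 F [ 0.5  0.2 -0.1]
top (np.float64(215.5), np.float64(221.3)) 115 topface z.088 [0.5878 0.2762]
top (np.float64(205.9), np.float64(233.8)) 204 topface z.088 [0.5581 0.2996]
scene (np.float64(444.1), np.float64(281.3)) 589 topface z.088 [0.5585 0.299 ]
scene (np.float64(415.9), np.float64(314.5)) 313 topface z.088 [0.6428 0.3293]
```

>>> {"op": "jog_arm", "data": {
  "deltas": [-0.045,0.007,0,0,0,0,1,-0.09,0.015,0,0,0,0,1,-0.135,0.022,0,0,0,0,1,-0.18,0.03,0,0,0,0,1,-0.22,0.037,0,0,0,0,1,-0.245,0.041,0.01,0,0,0,1,-0.252,0.043,0.035,0,0,0,1,-0.252,0.043,0.047,0,0,0,1]
}}

```text
time: 9.95
tool_pos: [0.5153, -0.3155, 0.1484]
tcp_rot: [-2.463, -1.939, 0.007]
wrist_force: [0.3, 0.2, -0.7]
width: 1.001
grip_force: 0.0
```

>>> {"op": "jog_arm", "data": {
  "deltas": [0,0,0,0,0,0,1,0,0,0,0,0,0,1]
}}

```text
time: 10.15
tool_pos: [0.5164, -0.3142, 0.1507]
tcp_rot: [-2.461, -1.944, 0.006]
wrist_force: [0.8, 0.8, 0.6]
width: 1.001
grip_force: 0.0
```

```bash
python3 -c "
from h import *
go(.5145,-.3205,.0625,-13.5)"
```

```text
mm [-6.6  0.2 88.2] deg [-0.38 -0.01  0.11] | t 10.15 q [-0.59  0.21  1.85 -0.    1.08 -0.35] w 1.001 grip 0.0 F [0.8 0.8 0.6]
```

>>> {"op": "jog_arm", "data": {
  "deltas": [-0.0065,0,0.015,0,0,0,1,-0.0065,0,0.04,0,0,0,1,-0.0065,0,0.065,0,0,0,1,-0.0065,0,0.08,0,0,0,1,-0.0065,0,0.088,0,0,0,1,-0.0065,0,0.088,0,0,0,1,-0.0065,0,0.088,0,0,0,0,-0.0065,0,0.088,0,0,0,-0.3]
}}

```text
time: 10.95
tool_pos: [0.5155, -0.3225, 0.0646]
tcp_rot: [-2.465, -1.945, 0.005]
wrist_force: [-0.0, -0.2, 1.0]
width: 0.69
grip_force: 0.0
```

>>> {"op": "jog_arm", "data": {
  "deltas": [0,0,0,0,0,0,-0.6,0,0,0,0,0,0,-1,0,0,0,0,0,0,-1,0,0,0,0,0,0,-1]
}}

```text
time: 11.35
tool_pos: [0.5149, -0.3222, 0.0641]
tcp_rot: [-2.465, -1.944, 0.005]
wrist_force: [-1.1, 0.2, 4.5]
width: 0.368
grip_force: 55.4
```

>>> {"op": "jog_arm", "data": {
  "deltas": [0,0,-0.01,0,0,0,-1,0,0,-0.03,0,0,0,-1,0,0,-0.06,0,0,0,-1,0,0,-0.09,0,0,0,-1,0,0,-0.115,0,0,0,-1,0,0,-0.12,0,0,0,-1,0,0,-0.12,0,0,0,-1]
}}

```text
time: 12.05
tool_pos: [0.5155, -0.3221, 0.1841]
tcp_rot: [-2.465, -1.945, 0.005]
wrist_force: [-0.7, 0.0, -2.0]
width: 0.368
grip_force: 55.0
```

```bash
python3 -c "
from h import *
go(.551,.2225,.185,-5.7)"
```

```text
mm [537.9 -92.3  -1.3] deg [-0.19  0.07 -7.76] | t 12.05 q [-0.6   0.19  1.82 -0.    1.14 -0.36] w 0.368 grip 55.0 F [-0.7  0.  -2. ]
```

>>> {"op": "jog_arm", "data": {
  "deltas": [0.02,-0.003,0,0,0,0,-1,0.06,-0.01,0,0,0,-1,-1,0.105,-0.018,0,0,0,-2,-1,0.152,-0.026,0,0,0,-3,-1,0.2,-0.034,0,0,0,-4,-1,0.247,-0.042,0,0,0,-5,-1,0.295,-0.05,0,0,0,-6,-1,0.342,-0.059,0,0,0,-7,-1]
}}

```text
time: 12.85
tool_pos: [0.5351, 0.0273, 0.1809]
tcp_rot: [-2.337, -2.089, 0.01]
wrist_force: [1.0, -0.3, -1.8]
width: 0.369
grip_force: 54.9
```

```bash
python3 -c "
from h import *
go(.551,.2225,.175,-5.7)"
```

```text
mm [195.8  -5.9   5.9] deg [-0.53 -0.   -0.71] | t 12.85 q [0.   0.06 1.97 0.   1.12 0.12] w 0.369 grip 54.9 F [ 1.  -0.3 -1.8]
```

>>> {"op": "jog_arm", "data": {
  "deltas": [0.045,-0.001,0,0,0,0,-1,0.09,-0.003,0,0,0,-0.7,-1,0.13,-0.004,0,0,0,-0.7,-1,0.165,-0.005,0,0,0,-0.7,-1,0.185,-0.006,0,0,0,-0.7,-1,0.191,-0.006,0.02,0,0,-0.7,-1,0.191,-0.006,0.045,0,0,-0.7,-1,0.191,-0.006,0.055,0,0,-0.7,-1]
}}

```text
time: 13.65
tool_pos: [0.5484, 0.215, 0.1233]
tcp_rot: [-2.323, -2.103, 0.018]
wrist_force: [-0.4, -0.2, -2.8]
width: 0.364
grip_force: 54.9
```

>>> {"op": "jog_arm", "data": {
  "deltas": [0,0,0,0,0,0,-1,0,0,0,0,0,0,-1]
}}

```text
time: 13.85
tool_pos: [0.5519, 0.2148, 0.1277]
tcp_rot: [-2.327, -2.104, 0.008]
wrist_force: [-0.1, 0.0, -1.4]
width: 0.364
grip_force: 54.9
```

```bash
python3 -c "
from h import *
go(.551,.2225,.075,-5.7)"
```

```text
mm [ 7.6 -1.4 52.8] deg [-0.38  0.03 -0.07] | t 13.85 q [0.33 0.22 1.9  0.   1.03 0.43] w 0.364 grip 54.9 F [-0.1  0.  -1.4]
```

>>> {"op": "jog_arm", "data": {
  "deltas": [0.004,-0.001,0,0.3,0,0,-1,0.0075,-0.001,0.01,0.3,0,0,-1,0.0075,-0.001,0.025,0.3,0,0,-1,0.0075,-0.001,0.04,0.3,0,0,-1,0.0075,-0.001,0.05,0.3,0,0,-1,0.0075,-0.001,0.052,0.3,0,0,-1,0.0075,-0.001,0.052,0.3,0,0,-1,0.0075,-0.001,0.052,0.3,0,0,-1]
}}

```text
time: 14.65
tool_pos: [0.5524, 0.2226, 0.0766]
tcp_rot: [-2.325, -2.102, 0.01]
wrist_force: [-0.0, -0.1, -0.6]
width: 0.372
grip_force: 54.9
```

```bash
python3 -c "
from h import *
go(.551,.2225,.0641,-5.7)"
```

```text
mm [-0.3 -1.3 12.5] deg [-0.57 -0.01 -0.07] | t 14.65 q [0.34 0.28 1.92 0.01 0.95 0.44] w 0.372 grip 54.9 F [-0.  -0.1 -0.6]
```

>>> {"op": "jog_arm", "data": {
  "deltas": [0,-0.001,0.004,0.3,0,0,-1,0,-0.001,0.008,0.3,0,0,-1,0,-0.001,0.01,0.3,0,0,-1,0,-0.001,0.012,0.3,0,0,-1,0,-0.001,0.013,0.3,0,0,-1,0,-0.001,0.0135,0.3,0,0,-1,0,-0.001,0.0135,0.3,0,0,-1]
}}

```text
time: 15.35
tool_pos: [0.5509, 0.2227, 0.0642]
tcp_rot: [-2.321, -2.099, 0.017]
wrist_force: [-3.9, -1.8, 7.6]
width: 0.37
grip_force: 56.0
```

>>> {"op": "jog_arm", "data": {
  "deltas": [0,0,0,0,0,0,-0.2,0,0,0,0,0,0,0.1,0,0,0,0,0,0,0.5,0,0,0,0,0,0,1,0,0,0,0,0,0,1,0,0,-0.03,0,0,0,1,0,0,-0.07,0,0,0,1,0,0,-0.12,0,0,0,1]
}}

```text
time: 16.15
tool_pos: [0.551, 0.2218, 0.1815]
tcp_rot: [-2.32, -2.098, 0.024]
wrist_force: [0.7, 0.8, 0.4]
width: 1.0
grip_force: 0.0
```

```bash
python3 -c "
from h import *
go(.5345,-.251,.19,-16)"
```

```text
mm [-472.1   30.9   -8.1] deg [-1.16  0.24 10.24] | t 16.15 q [0.34 0.17 1.84 0.01 1.15 0.43] w 1.0 grip 0.0 F [0.7 0.8 0.4]
```

>>> {"op": "jog_arm", "data": {
  "deltas": [-0.03,0.002,-0.004,-1.1,0.2,1,1,-0.075,0.005,-0.008,-1.1,0.2,2,1,-0.122,0.008,-0.008,-1.1,0.2,4,1,-0.17,0.011,-0.008,-1.1,0.2,5,1,-0.218,0.014,-0.008,-1.1,0.2,7,1,-0.266,0.017,-0.008,-1.1,0.2,8,1,-0.314,0.02,-0.008,-1.1,0.2,9,1,-0.36,0.023,-0.008,-1.1,0.2,10.2,1]
}}

```text
time: 16.95
tool_pos: [0.5392, -0.1401, 0.1906]
tcp_rot: [2.508, 1.889, 0.007]
wrist_force: [1.0, -0.5, 0.5]
width: 0.996
grip_force: 0.0
```

```bash
python3 -c "
from h import *
go(.5345,-.251,.13,-16);check('blue')"
```

```text
mm [-108.1   25.8   60.4] deg [ 0.22 -0.14 -0.02] | t 16.95 q [-0.3   0.08  1.92  0.    1.13 -0.02] w 0.996 grip 0.0 F [ 1.  -0.5  0.5]
top (np.float64(244.6), np.float64(224.8)) 116 topface z.088 [0.5809 0.2057]
top (np.float64(236.9), np.float64(238.0)) 192 topface z.088 [0.5499 0.224 ]
scene (np.float64(415.6), np.float64(249.9)) 467 topface z.088 [0.5496 0.2229]
scene (np.float64(390.8), np.float64(281.8)) 245 topface z.088 [0.6364 0.265 ]
```

>>> {"op": "jog_arm", "data": {
  "deltas": [-0.04,0.01,0,0,0,0,1,-0.075,0.019,0,0,0,0,1,-0.1,0.025,0,0,0,0,1,-0.106,0.026,0.01,0,0,0,1,-0.106,0.026,0.035,0,0,0,1,-0.106,0.026,0.055,0,0,0,1,-0.106,0.026,0.06,0,0,0,1,-0.106,0.026,0.06,0,0,0,1]
}}

```text
time: 17.85
tool_pos: [0.5348, -0.2454, 0.1286]
tcp_rot: [-2.506, -1.891, -0.004]
wrist_force: [0.1, -0.3, 0.0]
width: 0.997
grip_force: 0.0
```

```bash
python3 -c "
from h import *
go(.5345,-.251,.063,-16)"
```

```text
mm [-5.7  1.2 65.6] deg [-0.   -0.2   0.09] | t 17.85 q [-0.47  0.2   1.91  0.    1.03 -0.2 ] w 0.997 grip 0.0 F [ 0.1 -0.3  0. ]
```

>>> {"op": "jog_arm", "data": {
  "deltas": [-0.0055,0.001,0.01,0,0,0,1,-0.0055,0.001,0.03,0,0,0,1,-0.0055,0.001,0.05,0,0,0,1,-0.0055,0.001,0.062,0,0,0,1,-0.0055,0.001,0.066,0,0,0,1,-0.0055,0.001,0.066,0,0,0,1,-0.0055,0.001,0.066,0,0,0,0,-0.0055,0.001,0.066,0,0,0,-0.3]
}}

```text
time: 18.65
tool_pos: [0.5363, -0.253, 0.0654]
tcp_rot: [2.506, 1.89, 0.008]
wrist_force: [-0.4, -0.9, 0.0]
width: 0.696
grip_force: 0.0
```

>>> {"op": "jog_arm", "data": {
  "deltas": [0,0,0,0,0,0,-0.6,0,0,0,0,0,0,-1,0,0,0,0,0,0,-1,0,0,0,0,0,0,-1]
}}

```text
time: 19.05
tool_pos: [0.5357, -0.2527, 0.0649]
tcp_rot: [2.507, 1.89, 0.007]
wrist_force: [-0.9, 0.2, 4.2]
width: 0.367
grip_force: 53.0
```

>>> {"op": "jog_arm", "data": {
  "deltas": [0,0,-0.01,0,0,0,-1,0,0,-0.03,0,0,0,-1,0,0,-0.06,0,0,0,-1,0,0,-0.09,0,0,0,-1,0,0,-0.115,0,0,0,-1,0,0,-0.12,0,0,0,-1,0,0,-0.12,0,0,0,-1]
}}

```text
time: 19.75
tool_pos: [0.5355, -0.2529, 0.1852]
tcp_rot: [2.506, 1.89, 0.008]
wrist_force: [0.3, 0.5, -2.8]
width: 0.369
grip_force: 52.5
```

```bash
python3 -c "
from h import *
go(.5435,.1482,.185,-5.7)"
```

```text
mm [ 387.8 -102.6    0.4] deg [  0.32  -0.09 -10.26] | t 19.75 q [-0.49  0.15  1.86  0.    1.13 -0.21] w 0.369 grip 52.5 F [ 0.3  0.5 -2.8]
```

>>> {"op": "jog_arm", "data": {
  "deltas": [0.02,-0.005,0,0.3,0,-1,-1,0.06,-0.016,0,0.3,0,-2,-1,0.105,-0.028,0,0.3,0,-4,-1,0.15,-0.04,0,0.3,0,-5,-1,0.195,-0.052,0,0.3,0,-7,-1,0.24,-0.064,0,0.3,0,-8,-1,0.285,-0.076,0,0.3,0,-9,-1,0.325,-0.086,0,0.3,0,-10.2,-1]
}}

```text
time: 20.55
tool_pos: [0.5397, 0.0855, 0.1821]
tcp_rot: [-2.325, -2.105, 0.004]
wrist_force: [0.7, -0.0, -1.8]
width: 0.368
grip_force: 52.4
```

```bash
python3 -c "
from h import *
go(.5435,.1482,.12,-5.7)"
```

```text
mm [62.7 -2.1 62.2] deg [-0.32 -0.09  0.01] | t 20.55 q [0.11 0.08 1.95 0.   1.12 0.21] w 0.368 grip 52.4 F [ 0.7 -0.  -1.8]
```

>>> {"op": "jog_arm", "data": {
  "deltas": [0.03,-0.001,0,0,0,0,-1,0.05,-0.002,0,0,0,0,-1,0.061,-0.002,0,0,0,0,-1,0.061,-0.002,0.01,0,0,0,-1,0.061,-0.002,0.03,0,0,0,-1,0.061,-0.002,0.055,0,0,0,-1,0.061,-0.002,0.062,0,0,0,-1,0.061,-0.002,0.062,0,0,0,-1]
}}

```text
time: 21.35
tool_pos: [0.5437, 0.143, 0.1202]
tcp_rot: [-2.328, -2.102, 0.006]
wrist_force: [0.5, 0.1, -1.6]
width: 0.372
grip_force: 52.4
```

```bash
python3 -c "
from h import *
go(.5435,.1482,.077,-5.7)"
```

```text
mm [ 5.1 -0.5 43.2] deg [-0.38 -0.02 -0.13] | t 21.35 q [0.21 0.17 1.97 0.   1.01 0.31] w 0.372 grip 52.4 F [ 0.5  0.1 -1.6]
```

>>> {"op": "jog_arm", "data": {
  "deltas": [0.005,0,0.01,-0.3,0,0,-1,0.005,0,0.025,-0.3,0,0,-1,0.005,0,0.038,-0.3,0,0,-1,0.005,0,0.043,-0.3,0,0,-1,0.005,0,0.043,-0.3,0,0,-1,0.005,0,0.043,-0.3,0,0,-1]
}}

```text
time: 21.95
tool_pos: [0.5462, 0.1496, 0.0798]
tcp_rot: [2.329, 2.106, 0.006]
wrist_force: [-0.4, 0.6, -1.2]
width: 0.369
grip_force: 52.4
```

```bash
python3 -c "
from h import *
go(.5435,.1482,.0649,-5.7)"
```

```text
mm [-1.7 -2.6 14.9] deg [ 0.21 -0.13 -0.05] | t 21.95 q [0.22 0.22 1.99 0.   0.92 0.32] w 0.369 grip 52.4 F [-0.4  0.6 -1.2]
```

>>> {"op": "jog_arm", "data": {
  "deltas": [-0.001,-0.002,0.004,0,0,0,-1,-0.001,-0.002,0.008,0,0,0,-1,-0.001,-0.002,0.011,0,0,0,-1,-0.001,-0.002,0.013,0,0,0,-1,-0.001,-0.002,0.0145,0,0,0,-1,-0.001,-0.002,0.0155,0,0,0,-1,-0.001,-0.002,0.0155,0,0,0,-1]
}}

```text
time: 22.65
tool_pos: [0.5441, 0.1488, 0.0649]
tcp_rot: [2.33, 2.106, 0.006]
wrist_force: [-2.1, -0.9, 3.7]
width: 0.365
grip_force: 52.9
```

Green is on the bay floor, so I release it.

>>> {"op": "jog_arm", "data": {
  "deltas": [0,0,0,0,0,0,-0.2,0,0,0,0,0,0,0.1,0,0,0,0,0,0,0.5,0,0,0,0,0,0,1,0,0,0,0,0,0,1,0,0,-0.03,0,0,0,1,0,0,-0.07,0,0,0,1,0,0,-0.12,0,0,0,1]
}}

```text
time: 23.45
tool_pos: [0.5418, 0.1481, 0.1833]
tcp_rot: [-2.329, -2.106, 0.0]
wrist_force: [0.8, 0.6, -0.2]
width: 1.001
grip_force: 0.0
```

```bash
python3 -c "
from h import *
go(.56,-.1,.18,-13)"
```

```text
mm [-245.1   43.     3.1] deg [-0.06 -0.03  7.24] | t 23.45 q [0.22 0.1  1.92 0.   1.12 0.32] w 1.001 grip 0.0 F [ 0.8  0.6 -0.2]
```

>>> {"op": "jog_arm", "data": {
  "deltas": [-0.03,0.005,0,0,0,1,1,-0.075,0.013,0,0,0,2,1,-0.12,0.021,0,0,0,4,1,-0.165,0.029,0,0,0,5,1,-0.205,0.036,0,0,0,6,1,-0.235,0.041,0,0,0,7.2,1,-0.243,0.043,0.02,0,0,7.2,1,-0.243,0.043,0.045,0,0,7.2,1]
}}

```text
time: 24.25
tool_pos: [0.5639, -0.0998, 0.1403]
tcp_rot: [2.457, 1.95, 0.011]
wrist_force: [-0.3, 0.1, -0.7]
width: 1.001
grip_force: 0.0
```

>>> {"op": "jog_arm", "data": {
  "deltas": [0,0,0,0,0,0,1,0,0,0,0,0,0,1]
}}

```text
time: 24.45
tool_pos: [0.5616, -0.0972, 0.1386]
tcp_rot: [-2.458, -1.956, -0.005]
wrist_force: [-0.1, 0.4, 0.5]
width: 1.005
grip_force: 0.0
```

```bash
python3 -c "
from h import *
go(.56,-.1,.063,-13);check('green');check('yellow')"
```

```text
mm [-3.3 -1.1 75.5] deg [ 0.09 -0.16  0.04] | t 24.45 q [-0.22  0.16  1.94  0.    1.04  0.01] w 1.005 grip 0.0 F [-0.1  0.4  0.5]
top (np.float64(273.6), np.float64(228.4)) 108 topface z.088 [0.5737 0.1358]
top (np.float64(267.9), np.float64(241.1)) 173 topface z.088 [0.5439 0.1491]
scene (np.float64(391.0), np.float64(224.5)) 345 topface z.088 [0.5439 0.1482]
scene (np.float64(369.8), np.float64(254.5)) 167 topface z.088 [0.6297 0.2014]
top (np.float64(302.7), np.float64(231.8)) 115 topface z.088 [0.5667 0.0662]
scene (np.float64(319.4), np.float64(166.9)) 233 topface z.088 [ 0.5637 -0.0909]
scene (np.float64(351.6), np.float64(230.6)) 154 topface z.088 [0.6235 0.1364]
```

>>> {"op": "jog_arm", "data": {
  "deltas": [-0.003,-0.001,0.015,0,0,0,1,-0.003,-0.001,0.035,0,0,0,1,-0.003,-0.001,0.055,0,0,0,1,-0.003,-0.001,0.07,0,0,0,1,-0.003,-0.001,0.076,0,0,0,1,-0.003,-0.001,0.076,0,0,0,1,-0.003,-0.001,0.076,0,0,0,0,-0.003,-0.001,0.076,0,0,0,-0.3]
}}

```text
time: 25.45
tool_pos: [0.5619, -0.1002, 0.0641]
tcp_rot: [2.456, 1.955, 0.009]
wrist_force: [0.9, 0.0, 0.5]
width: 0.691
grip_force: 0.0
```

>>> {"op": "jog_arm", "data": {
  "deltas": [0,0,0,0,0,0,-0.6,0,0,0,0,0,0,-1,0,0,0,0,0,0,-1,0,0,0,0,0,0,-1]
}}

```text
time: 25.85
tool_pos: [0.5613, -0.1001, 0.0638]
tcp_rot: [2.457, 1.955, 0.008]
wrist_force: [-1.4, -0.5, 5.8]
width: 0.373
grip_force: 52.7
```

>>> {"op": "jog_arm", "data": {
  "deltas": [0,0,-0.01,0,0,0,-1,0,0,-0.03,0,0,0,-1,0,0,-0.06,0,0,0,-1,0,0,-0.09,0,0,0,-1,0,0,-0.1,0,0,0,-1,0,0,-0.1,0,0,0,-1,0,0,-0.1,0,0,0,-1]
}}

```text
time: 26.55
tool_pos: [0.5596, -0.1, 0.1618]
tcp_rot: [-2.458, -1.956, -0.005]
wrist_force: [0.7, 0.2, -2.7]
width: 0.37
grip_force: 52.0
```

```bash
python3 -c "
from h import *
go(.536,.074,.165,-5.7)"
```

```text
mm [164.3 -62.   -2.9] deg [ 0.11 -0.15 -7.26] | t 26.55 q [-0.22  0.13  1.93  0.    1.08  0.  ] w 0.37 grip 52.0 F [ 0.7  0.2 -2.7]
```

>>> {"op": "jog_arm", "data": {
  "deltas": [0.02,-0.008,0,0,0,-1,-1,0.055,-0.021,0,0,0,-2,-1,0.09,-0.034,0,0,0,-4,-1,0.125,-0.047,0,0,0,-5,-1,0.15,-0.057,0,0,0,-6.5,-1,0.164,-0.062,0.005,0,0,-7.2,-1,0.164,-0.062,0.025,0,0,-7.2,-1,0.164,-0.062,0.035,0,0,-7.2,-1]
}}

```text
time: 27.35
tool_pos: [0.535, 0.0737, 0.1251]
tcp_rot: [-2.328, -2.107, -0.0]
wrist_force: [-1.0, 1.0, -1.2]
width: 0.365
grip_force: 51.9
```

>>> {"op": "jog_arm", "data": {
  "deltas": [0,0,0,0,0,0,-1,0,0,0,0,0,0,-1]
}}

```text
time: 27.55
tool_pos: [0.5365, 0.0729, 0.1273]
tcp_rot: [2.331, 2.106, 0.004]
wrist_force: [0.4, -0.1, -1.8]
width: 0.369
grip_force: 51.9
```

```bash
python3 -c "
from h import *
go(.536,.074,.077,-5.7)"
```

```text
mm [ 0.9 -0.7 50.3] deg [ 0.11 -0.1  -0.12] | t 27.55 q [0.09 0.12 2.01 0.   1.01 0.19] w 0.369 grip 51.9 F [ 0.4 -0.1 -1.8]
```

>>> {"op": "jog_arm", "data": {
  "deltas": [0,-0.001,0.01,0,0,0,-1,0,-0.001,0.025,0,0,0,-1,0,-0.001,0.04,0,0,0,-1,0,-0.001,0.05,0,0,0,-1,0,-0.001,0.05,0,0,0,-1,0,-0.001,0.05,0,0,0,-1]
}}

```text
time: 28.15
tool_pos: [0.5358, 0.0738, 0.0776]
tcp_rot: [2.33, 2.107, 0.005]
wrist_force: [0.4, -0.4, -1.5]
width: 0.369
grip_force: 51.9
```

```bash
python3 -c "
from h import *
go(.536,.074,.0638,-5.7)"
```

```text
mm [ 0.2  0.1 13.8] deg [ 0.14 -0.11 -0.06] | t 28.15 q [0.09 0.18 2.05 0.   0.91 0.19] w 0.369 grip 51.9 F [ 0.4 -0.4 -1.5]
```

>>> {"op": "jog_arm", "data": {
  "deltas": [0,0,0.004,0,0,0,-1,0,0,0.008,0,0,0,-1,0,0,0.011,0,0,0,-1,0,0,0.013,0,0,0,-1,0,0,0.014,0,0,0,-1,0,0,0.0145,0,0,0,-1,0,0,0.0145,0,0,0,-1]
}}

```text
time: 28.85
tool_pos: [0.5363, 0.0739, 0.0638]
tcp_rot: [2.329, 2.106, 0.007]
wrist_force: [-0.9, 0.3, -1.0]
width: 0.368
grip_force: 51.9
```

>>> {"op": "jog_arm", "data": {
  "deltas": [0,0,0.0005,0,0,0,-1,0,0,0.001,0,0,0,-1,0,0,0.001,0,0,0,-1,0,0,0.001,0,0,0,-1]
}}

```text
time: 29.25
tool_pos: [0.5365, 0.0739, 0.0638]
tcp_rot: [2.329, 2.106, 0.007]
wrist_force: [-3.0, -0.6, 5.2]
width: 0.369
grip_force: 53.0
```

>>> {"op": "jog_arm", "data": {
  "deltas": [0,0,0,0,0,0,-0.2,0,0,0,0,0,0,0.1,0,0,0,0,0,0,0.5,0,0,0,0,0,0,1,0,0,0,0,0,0,1,0,0,-0.03,0,0,0,1,0,0,-0.07,0,0,0,1,0,0,-0.12,0,0,0,1]
}}

```text
time: 30.05
tool_pos: [0.5338, 0.0735, 0.1817]
tcp_rot: [-2.329, -2.106, -0.0]
wrist_force: [0.7, -0.1, -0.4]
width: 1.0
grip_force: 0.0
```

>>> {"op": "jog_arm", "data": {
  "deltas": [-0.04,0,-0.01,0,0,0,1,-0.085,0,-0.02,0,0,0,1,-0.13,0,-0.03,0,0,0,1,-0.17,0,-0.03,0,0,0,1,-0.19,0,-0.03,0,0,0,1,-0.19,0,-0.03,0,0,0,1,-0.19,0,-0.03,0,0,0,1,-0.19,0,-0.03,0,0,0,1]
}}

```text
time: 30.85
tool_pos: [0.5165, -0.1145, 0.212]
tcp_rot: [2.329, 2.107, 0.007]
wrist_force: [0.2, -0.1, -0.3]
width: 1.005
grip_force: 0.0
```

```bash
python3 -c "
from h import *
for c in HUE:
    print(c);T,S=check(c)
cv2.imwrite('pics/s9.png',S['color'])"
```

```text
red
top (np.float64(215.5), np.float64(221.3)) 115 topface z.088 [0.5878 0.2762]
top (np.float64(206.0), np.float64(233.8)) 207 topface z.088 [0.5581 0.2996]
scene (np.float64(444.1), np.float64(281.3)) 589 topface z.088 [0.5586 0.299 ]
scene (np.float64(415.9), np.float64(314.5)) 312 topface z.088 [0.6428 0.3293]
yellow
top (np.float64(302.7), np.float64(231.8)) 115 topface z.088 [0.5667 0.0662]
top (np.float64(299.6), np.float64(245.0)) 181 topface z.088 [0.5366 0.0732]
scene (np.float64(370.4), np.float64(202.2)) 323 topface z.088 [0.5363 0.0715]
scene (np.float64(351.6), np.float64(230.6)) 154 topface z.088 [0.6237 0.1367]
green
top (np.float64(273.6), np.float64(228.4)) 108 topface z.088 [0.5737 0.1358]
top (np.float64(268.0), np.float64(241.1)) 175 topface z.088 [0.5439 0.1491]
scene (np.float64(390.8), np.float64(224.5)) 350 topface z.088 [0.544  0.1484]
scene (np.float64(369.8), np.float64(254.5)) 167 topface z.088 [0.6298 0.2015]
blue
top (np.float64(244.6), np.float64(224.8)) 116 topface z.088 [0.5808 0.2058]
top (np.float64(236.9), np.float64(238.0)) 192 topface z.088 [0.5499 0.224 ]
scene (np.float64(415.6), np.float64(249.9)) 468 topface z.088 [0.5496 0.2229]
scene (np.float64(390.8), np.float64(281.8)) 245 topface z.088 [0.6363 0.265 ]
```

View pics/s9.png

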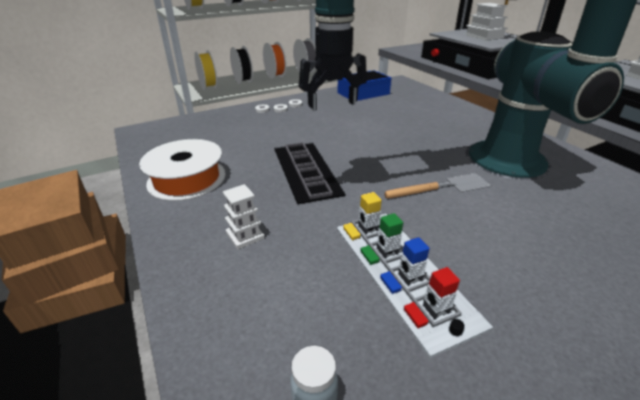

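All four heads stand upright in the bays of their own colour, from red (444,281) to yellow (370,202), each within 3 mm of its bay centre. The tower at (243,213) hasn't moved, and the arm is clear of everything.

```bash
python3 -c "
from workcell import finish_job
print(finish_job())"
```

```text
the job is handed in; nothing more can be done
None
```

All four print heads are in their own-colour dock bays, placed in order from the post (red, blue, green, yellow); the last camera check put each within about 3 mm of its bay centre, the tower looked unmoved, and the job was handed in at about 31 s, with no verdict returned.

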